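Ready the bench fluorometer for the next reading

TASK

The next sample is already in the fluorometer, so make it ready to read: shut the sample lid fully, and turn the aperture dial until the slit symbol stands in the middle of its window. Only when both are done, raise the coarse gain: turn the outer ring of the double gain knob until its white pointer line is on the long tick of the scale, leaving the fine knob in its middle set as it is. Do not disturb the things lying around.

Things in the scene. Friction and masses are not known exactly. Their poses are not given: they have to be found in the camera images.
- photometer: bench fluorometer, white case, grey end cheeks, 250 deep (x) x 340 wide (y) x 152 mm high, fixed. Origin: centre of its underside; x from its front to its back (its front is turned well to the robot's right), y to its left, z up. Front face 50 mm high; from its top edge (x=-125) the control deck rises 35 deg from level towards the back ('upslope') to x=+20, then the top is flat. Deck normal: (-sin35, 0, cos35)
- dial_grip (a point): on the dial's axis, mid grip bar, 37 mm out from the deck (left half); turns with the dial: z = outward deck normal (axis), x towards the slit symbol. Dial: aluminium disc, 110 mm diameter, face 9.5 mm out from the deck; black hub 33 mm diameter to 22 mm out; on it an upright grip bar 42 long (x) x 13 thick (y) mm, 22 to 50 mm out from the deck.
- slit_mark (a point): centre of the slit symbol on the dial face, 38 mm from the axis: a black bar 20 x 5.5 mm lying radially, in line with the grip bar. Of the six black symbols, every 60 deg round the face, it is the only long one: from it clockwise seen from outside come four round spots growing from 4 to 19 mm and a 15 mm square
- window (a point): centre of the fixed window, 38 mm upslope of the dial's axis, level with the dial face: an opening 28 mm across x 24 mm along the slope in a black hood (54 x 42 mm) that bridges the dial's upslope rim. The hood's top is 16.5 mm out from the deck; it begins 21 mm upslope of the dial's axis
- dial (a joint): angle of the dial, rad: 0 with the slit symbol mid window, growing counter-clockwise seen from outside (right-handed about the outward normal). Starts between 0.9 and 2.4, so turn it clockwise. Stops at -0.35 and 5.5. No clicks: light friction (0.05 N m), stays where it is left
- ring_centre (a point): on the axis (the deck's normal) of the double gain knob, right half of the deck, 11 mm out from the deck, mid height of the ring; axes as photometer. Outer ring (coarse): black, knurled, round, 52 mm diameter, 1 to 21 mm out from the deck. Fine knob on top: aluminium, 22 mm diameter, to 37 mm out; it fits between fingers that grip the ring across its diameter, tips just above the deck
- ring_pointer (a point): outer end of the ring's white pointer line, on the upper edge of the ring, 26 mm from the axis; the line runs over the ring's top and side
- long_tick (a point): middle of the long tick (13 x 3 mm, white), on the deck straight upslope of the gain knob, 37 mm from its axis; the other ticks, every 30 deg, are 5 mm long
- gain_ring (a joint): angle of the outer ring, rad, growing clockwise seen from outside (left-handed about the outward normal): 0 at the low stop (7 o'clock), 2.618 with the pointer on the long tick (12 o'clock, upslope), 5.236 at the high stop. Starts between 0.9 and 1.8. No clicks; friction 0.04 N m, stays where it is left
- fine_knob (a joint): angle of the fine knob, rad, clockwise; starts anywhere from -1.5 to 1.5 and has to stay as found. It does not turn with the ring; light friction (0.01 N m)
- fine_pointer (a point): outer end of the black line on top of the fine knob, 11 mm from its axis
- lid_hinge (a point): middle of the sample lid's hinge, which runs front to back (along the instrument's x) on the flat top behind the dial, 152 mm above the bench, 40 mm left of the instrument's middle; axes as photometer
- lid_edge (a point): on the outer (upper when shut) face of the lid, on its mid line, 85 mm from the hinge, 5 mm short of the free edge. Lid: grey plate 86 (along the hinge) x 90 x 10 mm with a 30 x 12 mm finger tab beyond the free edge; shut, its upper face is 11 mm above the flat top
- sample_lid (a joint): opening angle of the lid, rad: 0 shut, 1.57 upright, stop at 1.9; starts between 1.25 and 1.75. It opens up and over to the instrument's right (-y). Stiff hinge (0.11 N m): it stays at any angle and does not fall shut; about 2 N at the edge closes it: push its outer (right-hand) face over to the left (+y), then press it down
- cuvette_box: bystander: low white and clear box, 77 x 48 x 34 mm, loose on the flat top of the instrument, right of the lid; origin under its centre
- tip_box: bystander: pipette tip box, blue with clear lid, 118 x 80 x 82 mm; origin under its centre
- reagent_bottle: bystander: amber bottle, 64 mm diameter, 150 mm high; origin under its centre
- beaker: bystander: white plastic beaker, 72 mm diameter, 85 mm high; origin under its centre
- mouse: bystander: computer mouse, 105 x 60 x 30 mm, near the robot; origin under its centre
- petri_dish: bystander: closed Petri dish, 90 mm diameter, 15 mm high, near the robot; origin under its centre

How it is judged (in metres and radians):
On the way, in this order (a step that is already met when the one before it is completed fails the run):
1. the sample lid is shut and the slit symbol stands in the middle of the window (value of joint sample_lid below 0.06 rad and value of joint dial between -0.14 and 0.14 rad), for 0.2 s.
2. the outer gain ring's pointer is on the long tick (value of joint gain_ring between 2.488 and 2.748 rad), for 0.2 s.
At the end, for the whole second after the job is handed in: The lid is shut (within 0.06 rad), the slit symbol stands within 8 degrees (5 mm) of the middle of the window, the outer ring's pointer is within 7 degrees of the long tick, the fine knob's pointer is within 3 mm (about 15 degrees) of where it was, and dial and ring are at rest (all of step 1 and all of step 2 and distance of fine_pointer from where it was at the start of the episode below 0.003 m and velocity of joint dial between -0.05 and 0.05 rad/s and velocity of joint gain_ring between -0.05 and 0.05 rad/s); the robot touches nothing.
It fails at once if the coarse gain was turned (pointer moved more than 8 mm) while the lid was open or the slit was not in the window (distance of ring_pointer from where it was at the start of the episode above 0.008 m and (value of joint sample_lid above 0.1 rad or value of joint dial above 0.2 rad or value of joint dial below -0.2 rad)).
It fails at once if the fine knob was turned (its pointer moved more than 3 mm, about 15 degrees) (distance of fine_pointer from where it was at the start of the episode above 0.003 m).
It fails at once if a bystander (cuvette box, tip box, bottle, beaker, mouse or Petri dish) was pushed more than 30 mm (distance of any of cuvette_box, tip_box, reagent_bottle, beaker, mouse, petri_dish from where it was at the start of the episode above 0.03 m).
It also fails if it takes over 58 s, if anything falls off the work surface, if the arm or the gripper's body presses on something with over 40 N, if the wrist force passes 120 N, or if a joint passes its speed limit or range.

ROBOT

A 7-joint arm with a two-finger parallel gripper is mounted at the origin on the work surface. World frame = base frame: x ahead of the robot, y to its left, z up, the work surface at z = 0. Lengths are in mm, angles in rad, forces in N, time in s.
With the tool pointing down it reaches from about 400 to 925 mm from the base axis. Payload 5.6 kg.
Tool frame: the origin (TCP) lies midway between the tips of the shut fingers; the grasp point (between the pads) lies 19 mm behind it; z points along the fingers, y is the direction in which the jaws open and shut (so a half turn about z gives the same grasp; the last joint's range is limited). The gripper opens to 85 mm and grips with 20 to 120 N. Pads are 22 mm wide; open, the fingers measure 114 mm over their backs; the gripper's body (76 mm by 85 mm) begins 54 mm behind the grasp point. The pads swing forward as they close: fully open they stand 13 mm farther back than shut.
Start: joints at [1.271, 0.468, -0.012, 1.603, 0.006, 1.071, -0.056], TCP at [165.049, -628.703, 231.29] pointing down, gripper open.
Joint ranges: [-2.53, 2.53], [-0.31, 2.02], [-1.57, 1.55], [0.28, 2.44], [-1.29, 4.43], [0.15, 1.84], [-2.92, 2.92]. Speed limits (rad/s): [2.57, 2.57, 3.14, 3.14, 3.14, 3.14, 3.14].

INTERFACE

Orientations are given as [roll, pitch, yaw] about the fixed x, y, z axes, in that order (R = Rz(yaw) Ry(pitch) Rx(roll)).
In Python, from cell import r, get_image, ticket gives the robot as it stands.
- The arm moves only by the tool step_arm, never from a script. Its argument "targets" is a list of rows, each an object of numbers: "wx", "wy", "wz": the turn, a rotation vector about the tool's x, y, z in rad; "tx", "ty", "tz": the shift along the tool's x, y, z in mm; "claw": the finger opening in mm, from 0 to 85.4. A call has 1 to 5 rows; each row shifts and turns the commanded pose from where the row before left it, along the tool's axes as they then stand; what a row does not reach is not made up. A row lasts 1/8 s, in which the tool goes at most 62.5 mm and 10.7 degrees, less where a joint would pass 70% of its speed; a pose out of reach is approached as far as the arm can. A call is refused whole if a number of a shift passes 62.5 or a number of a turn 0.188, either way. A call with a gripper value outside its range is refused whole. The fingers move at their own pace and stop on an object; "force" is the grip in N (left out, the last holds). Time passes only in rows, so rows that do not move let the fingers close. It gives the time, the measured TCP pose, the force and the opening at its end, in the units of the state.
- r.read_state(): the state, without advancing time (a new reading comes with each control period).
- get_image(name): name is "scene" or "side" or "wrist"; returns a dict with "frame" (480x640x3 uint8, blue, green, red), "fov_y" (degrees; the focal length in pixels is half the picture's height over the tangent of half this angle, whatever the lens; pixels are square), "cx", "cy" (the principal point, pixels), "eye" and "rotation" of the camera in the world; the wrist camera has in their place "hand_eye" (4x4, takes a point from camera to tool coordinates, whose origin is the TCP and whose axes are the flange's). Camera axes: x right, y down, z forward; pixel columns grow to the right and rows downward; lengths in mm; the calibration is good to about 2 mm. The wrist camera is an equidistant fisheye: a pixel r from the principal point sees the ray r / f radians off the axis. A picture is of the moment at which its call begins: read the wrist's pose just before it. There is no depth.
- ticket.sign_off(): hands the job in, once; it reports no verdict.
The state is a dict: "clock": time; "qpos": joint angles; "qd": joint speeds; "joint_torque": joint torques, N m; "position": TCP position; "eef_rot": TCP orientation; "ft_force": force on the tool from outside, world axes, zero at the start; "ft_torque": the same for the moment, N m; "gripper_width": finger opening in mm.
Only numpy, scipy, OpenCV 4.12 (cv2) and the standard library are available. Lean on these libraries where they do the work, as an engineer would, in place of code of your own. Each camera call takes 0.05 s, during which the arm holds its last target.

## Working session

There is one attempt and no reset: what is moved stays moved. The work goes in short steps, Python scripts to look and compute and a tool call to move; the robot and the scene stay as the last step left them, time stands still between calls to the robot, and variables do not carry over. Pictures are saved under pics/ and viewed, and the job is handed in when it is done.

Besides the shell and the picture viewer there is one more tool, called after "Emit:" as a command line: name --argument value ..., lists and objects as JSON in quotes. step_arm: Moves the arm, as the interface text tells. Its arguments: {"type":"object","properties":{"targets":{"type":"array","items":{"type":"object","properties":{"wx":{"type":"number"},"wy":{"type":"number"},"wz":{"type":"number"},"tx":{"type":"number"},"ty":{"type":"number"},"tz":{"type":"number"},"claw":{"type":"number"}}}},"force":{"type":"number"}},"required":["targets"]}

```bash
mkdir -p pics; ls; python3 - <<'E'
from cell import r,get_image,ticket
import cv2
s=r.read_state(); print(s)
for n in ["scene","side","wrist"]:
    d=get_image(n); cv2.imwrite(f"pics/{n}0.png",d["frame"])
    print(n,{k:v for k,v in d.items() if k!="frame"})
E
```

```text
pics
{'clock': 0.0, 'qpos': array([ 1.27095134,  0.46838941, -0.0115839 ,  1.60362872,  0.00600952,
        1.07139042, -0.05627186]), 'qd': array([-0.00079149, -0.00013552,  0.00078133, -0.00135073,  0.00034075,
       -0.00031491,  0.00052363]), 'joint_torque': array([ 2.13580470e-04, -5.32401288e+01,  2.15912465e-02, -2.51312310e+01,
        1.13618688e-02,  7.80935632e-03, -8.70561053e-06]), 'position': array([ 164.89799349, -628.1593591 ,  230.3282719 ]), 'eef_rot': array([-3.13981640e+00,  1.41087207e-04,  2.56796990e-01]), 'ft_force': array([ 0.78296156, -0.38597683,  0.15293734]), 'ft_torque': array([ 0.02719593, -0.02845948,  0.0292294 ]), 'gripper_width': 85.56364969801533}
scene {'fov_y': 55.88717401615162, 'cx': 324.13842698364687, 'cy': 237.63195130451945, 'eye': array([1182.66665063,  341.92844099, 1005.25913223]), 'rotation': array([-2.44975398,  0.00571769,  2.03226626])}
side {'fov_y': 51.99228645253588, 'cx': 307.95526245387833, 'cy': 248.24270596232813, 'eye': array([ 444.73159949, 1095.65043868, 1103.43980011]), 'rotation': array([-2.30405336,  0.00458427, -3.06059359])}
wrist {'fov_y': 65.70646984690485, 'cx': 321.26190361306476, 'cy': 244.7316496974357, 'hand_eye': array([[-2.45110244e-04, -9.49539364e-01, -3.13647788e-01,
         8.10136317e+01],
       [ 9.99999943e-01, -1.59264926e-04, -2.99322733e-04,
        -8.21573116e-01],
       [ 2.34265626e-04, -3.13647844e-01,  9.49539349e-01,
        -1.41648342e+02],
       [ 0.00000000e+00,  0.00000000e+00,  0.00000000e+00,
         1.00000000e+00]])}
```

View pics/scene0.png

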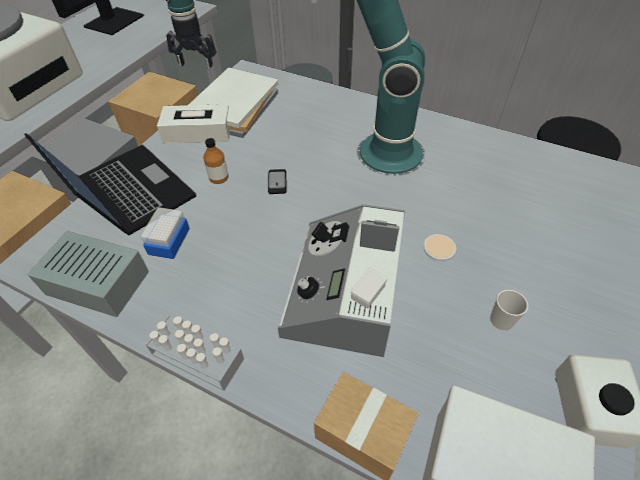

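View pics/side0.png

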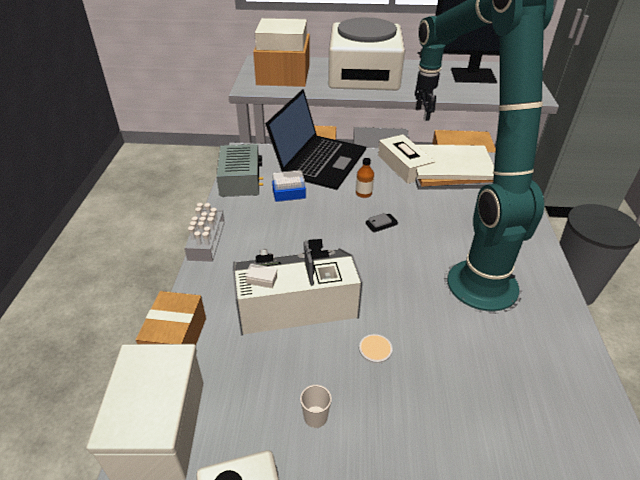

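View pics/wrist0.png

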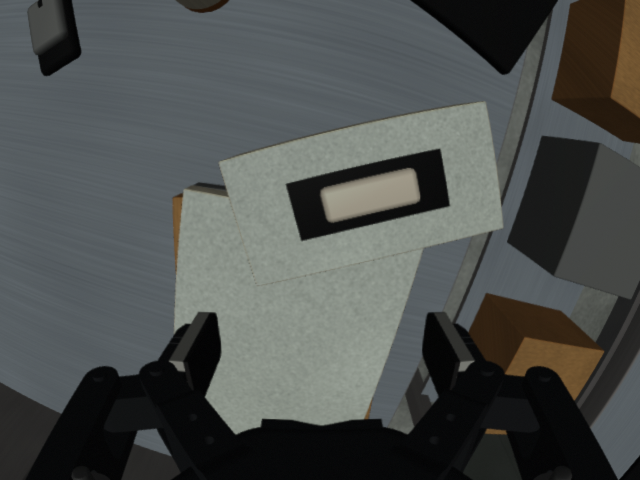

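The scene picture shows the instrument around pixel (345,280), with the dial at about (328,237), the gain knob at (308,287) and the lid at (380,233). I'll enlarge crops and set up the ray tools.

```bash
cat > h.py <<'E'
import numpy as np,cv2
from scipy.spatial.transform import Rotation as Ro
def cam(d):
    f=240/np.tan(np.radians(d["fov_y"])/2)
    return f,d["cx"],d["cy"]
def ray(d,u,v,state=None):
    f,cx,cy=cam(d)
    if "hand_eye" in d:
        T=pose(state)@d["hand_eye"]
        dx,dy=(u-cx),(v-cy); rr=np.hypot(dx,dy); th=rr/f
        c=np.array([np.sin(th)*dx/max(rr,1e-9),np.sin(th)*dy/max(rr,1e-9),np.cos(th)])
        return T[:3,3],T[:3,:3]@c
    R=Ro.from_euler('xyz',d["rotation"]).as_matrix()
    c=np.array([(u-cx)/f,(v-cy)/f,1]); c/=np.linalg.norm(c)
    return np.array(d["eye"]),R@c
def pose(s):
    T=np.eye(4);T[:3,:3]=Ro.from_euler('xyz',s["eef_rot"]).as_matrix();T[:3,3]=s["position"];return T
def proj(d,P,state=None):
    f,cx,cy=cam(d)
    P=np.asarray(P,float)
    if "hand_eye" in d:
        T=pose(state)@d["hand_eye"]; c=T[:3,:3].T@(P-T[:3,3])
        rr=np.hypot(c[0],c[1]);th=np.arctan2(rr,c[2]);return np.array([cx+f*th*c[0]/rr,cy+f*th*c[1]/rr])
    R=Ro.from_euler('xyz',d["rotation"]).as_matrix()
    c=R.T@(P-d["eye"]);return np.array([cx+f*c[0]/c[2],cy+f*c[1]/c[2]])
def plane(o,dv,p0,n):
    return o+dv*(np.dot(np.asarray(p0)-o,n)/np.dot(dv,n))
def tri(r1,r2):
    (a,u),(b,v)=r1,r2
    A=np.stack([u,-v],1); t=np.linalg.lstsq(A,b-a,rcond=None)[0]
    p,q=a+t[0]*u,b+t[1]*v
    return (p+q)/2,np.linalg.norm(p-q)
E
python3 - <<'E'
import cv2
a=cv2.imread("pics/scene0.png")[195:365,260:430]; cv2.imwrite("pics/sc.png",cv2.resize(a,None,fx=4.5,fy=3.5,interpolation=cv2.INTER_CUBIC)[:600,:800])
a=cv2.imread("pics/scene0.png")[195:365,260:430]; cv2.imwrite("pics/sc1.png",cv2.resize(a,(595,595),interpolation=cv2.INTER_CUBIC))
a=cv2.imread("pics/side0.png")[225:345,220:380]; cv2.imwrite("pics/si1.png",cv2.resize(a,(800,600),interpolation=cv2.INTER_CUBIC))
E
```

```text
(no output)
```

View pics/sc1.png

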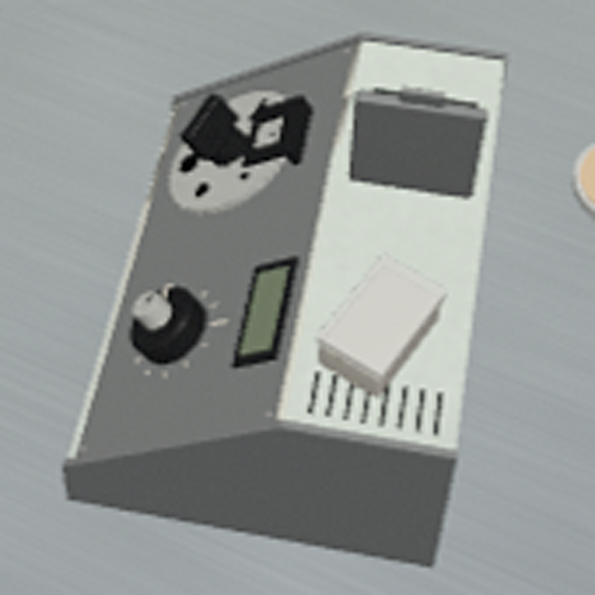

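View pics/si1.png

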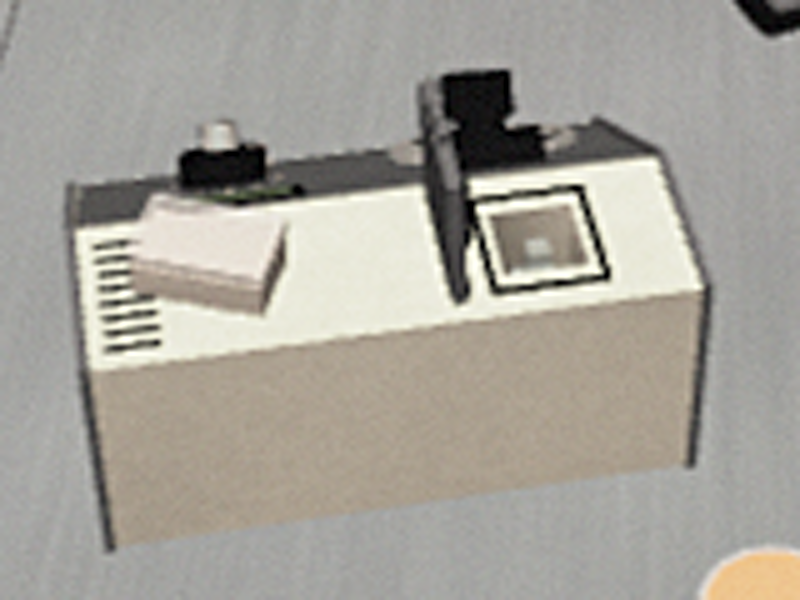

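```bash
python3 - <<'E'
from cell import r,get_image
from h import *
import json
ds,dd=get_image("scene"),get_image("side")
P={ 'LF':((362.9,205.9),(352.4,256),(20,170,152)),'LB':((404.6,211.3),(361.6,282.4),(125,170,152)),
'RF':((339.7,315.6),(235,270.6),(20,-170,152)),'RB':((390.6,325.9),(237.6,299.4),(125,-170,152))}
X=[];M=[]
for k,(a,b,m) in P.items():
    p,g=tri(ray(ds,*a),ray(dd,*b)); print(k,p.round(1),round(g,1), plane(*ray(ds,*a),[0,0,152],[0,0,1]).round(1),plane(*ray(dd,*b),[0,0,152],[0,0,1]).round(1)); X.append(p);M.append(m)
X=np.array(X);M=np.array(M,float)
# yaw fit from planar
a=X[:,:2]-X[:,:2].mean(0);b=M[:,:2]-M[:,:2].mean(0)
yaw=np.arctan2((b[:,0]*a[:,1]-b[:,1]*a[:,0]).sum(),(a*b).sum())
R=Ro.from_euler('z',yaw).as_matrix();t=X.mean(0)-R@M.mean(0)
print(yaw,np.degrees(yaw),t,(X-(M@R.T+t)).round(1))
E
```

```text
LF [406.6  63.3 147.8] 2.2 [411.6  65.5 152. ] [406.1  66.5 152. ]
LB [380.4 168.6 151.1] 1.4 [382.  169.2 152. ] [380.1 168.7 152. ]
RF [728.8 147.8 148.6] 2.0 [731.4 149.3 152. ] [727.3 150.1 152. ]
RB [702.5 254.  148.6] 4.7 [706.3 256.  152. ] [700.3 254.5 152. ]
1.8273484565508629 104.69935426010953 [572.96105758  88.28385418  -2.98125861] [[ 3.1 -1.2 -1.3]
 [ 3.6  2.5  2.1]
 [-3.5 -2.9 -0.4]
 [-3.2  1.6 -0.4]]
```

Emit:
step_arm --targets '[{"tx": 38, "ty": -38, "tz": -20}, {"tx": 40, "ty": -41, "tz": -20}, {"tx": 40, "ty": -41, "tz": -20}, {"tx": 40, "ty": -41, "tz": -20}, {"tx": 40, "ty": -41, "tz": -20}]'

```text
$.targets[0]: bad value
```

Emit:
step_arm --targets '[{"tx": 40, "ty": -40, "tz": -10, "claw": 0}, {"tx": 40, "ty": -40}, {"tx": 40, "ty": -40}, {"tx": 40, "ty": -40}, {"tx": 40, "ty": -40}]'

```text
$.targets[0]: bad value
```

Emit:
step_arm --targets '[{"tx": 40, "ty": -40}, {"tx": 35, "ty": -42}, {}, {}]'

```text
$.targets[0]: bad value
```

```bash
cat >> h.py <<'E'
def snap(name,tag):
    from cell import r,get_image
    import pickle
    s=r.read_state(); d=get_image(name); pickle.dump((s,d),open(f"pics/{tag}.pkl","wb")); cv2.imwrite(f"pics/{tag}.png",d["frame"])
    print(s["clock"],s["position"].round(1),s["eef_rot"].round(4),s["qpos"].round(3),s["ft_force"].round(1),s["gripper_width"]); return s,d
def load(tag):
    import pickle; return pickle.load(open(f"pics/{tag}.pkl","rb"))
E
python3 -c "
from h import *
snap('wrist','w1')"
```

```text
0.25 [ 165.  -628.5  230.8] [-3.1408e+00  1.0000e-04  2.5670e-01] [ 1.271  0.468 -0.012  1.603  0.006  1.071 -0.056] [-0.7 -0.7  0.1] 84.93147525142366
```

View pics/w1.png

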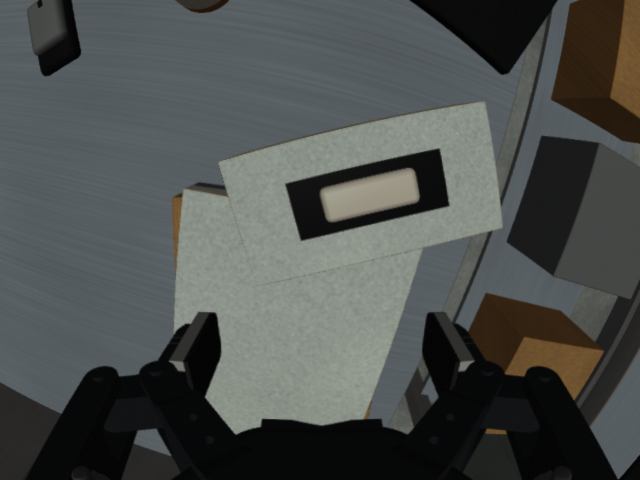

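The calls were refused ("bad value"), so the picture is the same view as before. Each row probably needs every field filled in.

Emit:
step_arm --targets '[{"wx": 0, "wy": 0, "wz": 0, "tx": 38, "ty": -38, "tz": -20, "claw": 85}, {"wx": 0, "wy": 0, "wz": 0, "tx": 40, "ty": -41, "tz": -20, "claw": 85}, {"wx": 0, "wy": 0, "wz": 0, "tx": 40, "ty": -41, "tz": -20, "claw": 85}, {"wx": 0, "wy": 0, "wz": 0, "tx": 40, "ty": -41, "tz": -20, "claw": 85}, {"wx": 0, "wy": 0, "wz": 0, "tx": 40, "ty": -41, "tz": -20, "claw": 85}]'

```text
clock: 0.92
position: [306.0, -381.3, 332.1]
eef_rot: [3.141, -0.0, 0.257]
ft_force: [0.1, -1.7, 0.4]
gripper_width: 85.0
```

Emit:
step_arm --targets '[{"wx": 0, "wy": 0, "wz": 0, "tx": 40, "ty": -41, "tz": -10, "claw": 0}, {"wx": 0, "wy": 0, "wz": 0, "tx": 40, "ty": -41, "tz": -10, "claw": 0}, {"wx": 0, "wy": 0, "wz": 0, "tx": 40, "ty": -41, "tz": 0, "claw": 0}, {"wx": 0, "wy": 0, "wz": 0, "tx": 40, "ty": -41, "tz": 0, "claw": 0}, {"wx": 0, "wy": 0, "wz": 0, "tx": 40, "ty": -41, "tz": 0, "claw": 0}]'

```text
clock: 1.55
position: [447.2, -132.3, 351.6]
eef_rot: [3.141, -0.001, 0.256]
ft_force: [1.9, -1.4, 0.2]
gripper_width: -0.2
```

Emit:
step_arm --targets '[{"wx": 0, "wy": 0, "wz": 0, "tx": 40, "ty": -41, "tz": 0, "claw": 0}, {"wx": 0, "wy": 0, "wz": 0, "tx": 35, "ty": -36, "tz": 0, "claw": 0}, {"wx": 0, "wy": 0, "wz": 0, "tx": 0, "ty": 0, "tz": 0, "claw": 0}]'

```text
clock: 1.92
position: [500.6, -36.2, 351.3]
eef_rot: [-3.14, -0.001, 0.264]
ft_force: [-0.1, -0.8, 0.3]
gripper_width: -0.3
```

```bash
python3 -c "
from h import *
snap('wrist','w2')"
```

```text
1.925 [500.6 -36.2 351.3] [-3.1399e+00 -1.0000e-03  2.6420e-01] [ 0.485  0.15  -0.529  1.779  0.078  1.234 -1.372] [-0.1 -0.8  0.3] -0.29731969083435583
```

View pics/w2.png

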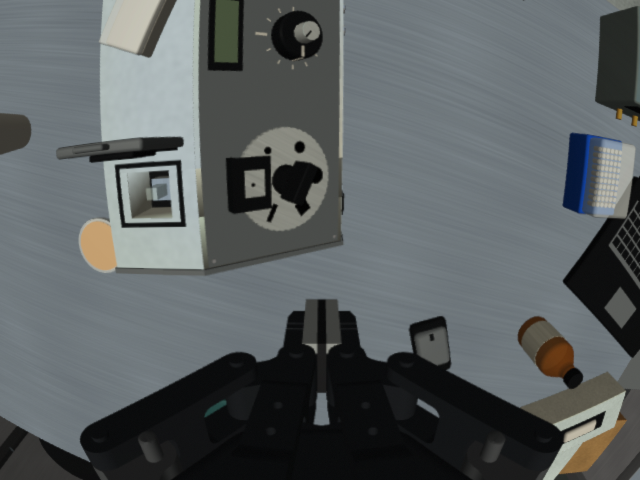

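The wrist view shows the dial disc at (284,178), the slit bar at (272,213), the window at (254,184), the gain knob at (297,36), and the lid edge from (60,153) to (182,143). I need a second viewpoint.

Emit:
step_arm --targets '[{"wx": 0, "wy": 0, "wz": 0, "tx": 55, "ty": -25, "tz": 0, "claw": 0}, {"wx": 0, "wy": 0, "wz": 0, "tx": 55, "ty": -25, "tz": 0, "claw": 0}, {"wx": 0, "wy": 0, "wz": 0, "tx": 0, "ty": 0, "tz": 0, "claw": 0}]'

```text
clock: 2.35
position: [594.7, 37.8, 349.7]
eef_rot: [-3.139, 0.001, 0.26]
ft_force: [-0.8, -0.8, -0.6]
gripper_width: 0.2
```

```bash
python3 -c "
from h import *
snap('wrist','w3')
a=cv2.imread('pics/w2.png')[0:290,50:350]; cv2.imwrite('pics/w2z.png',cv2.resize(a,(620,600),interpolation=cv2.INTER_CUBIC))
"
```

```text
2.35 [594.7  37.8 349.7] [-3.1388e+00  1.3000e-03  2.5960e-01] [ 0.314  0.343 -0.562  1.566  0.185  1.288 -1.585] [-0.8 -0.8 -0.6] 0.21068183231286539
```

View pics/w3.png

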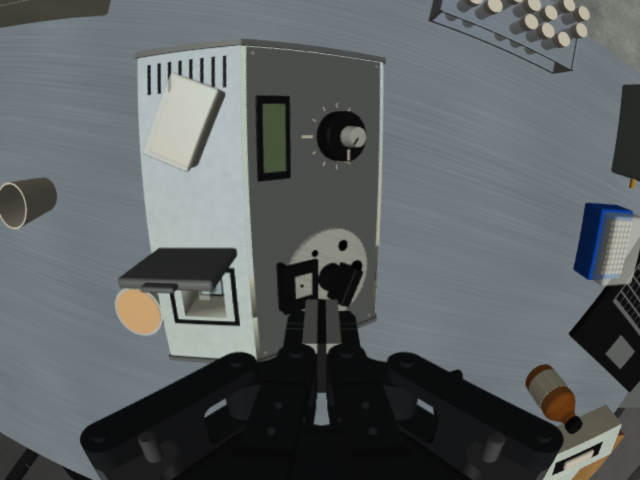

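View pics/w2z.png

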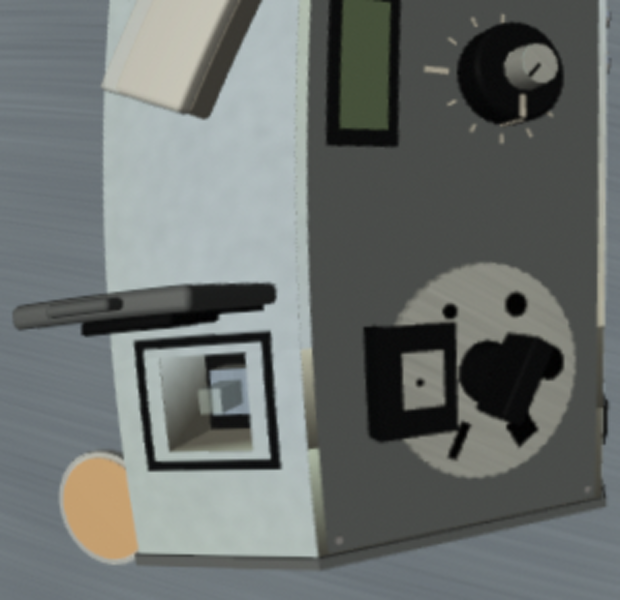

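```bash
python3 -c "
from h import *
a=cv2.imread('pics/w3.png')[30:370,100:400]; cv2.imwrite('pics/w3z.png',cv2.resize(a[:170],(800,453),interpolation=cv2.INTER_CUBIC))
a=cv2.imread('pics/w3.png')[200:370,100:400]; cv2.imwrite('pics/w3y.png',cv2.resize(a,(800,453),interpolation=cv2.INTER_CUBIC))
"
```

```text
(no output)
```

View pics/w3z.png

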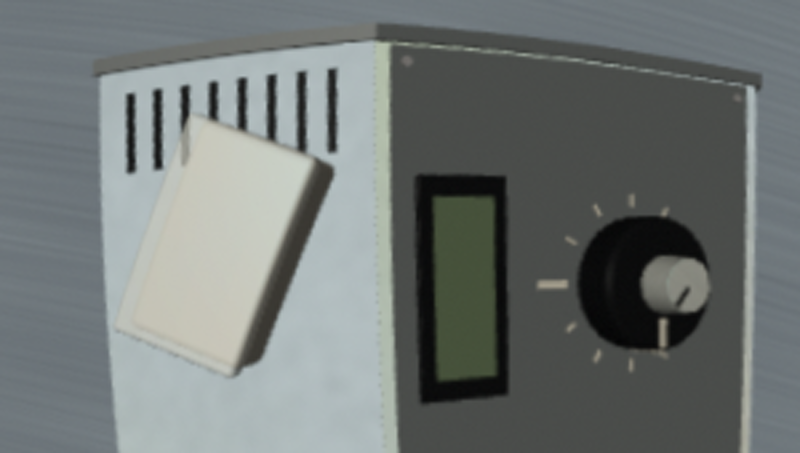

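View pics/w3y.png

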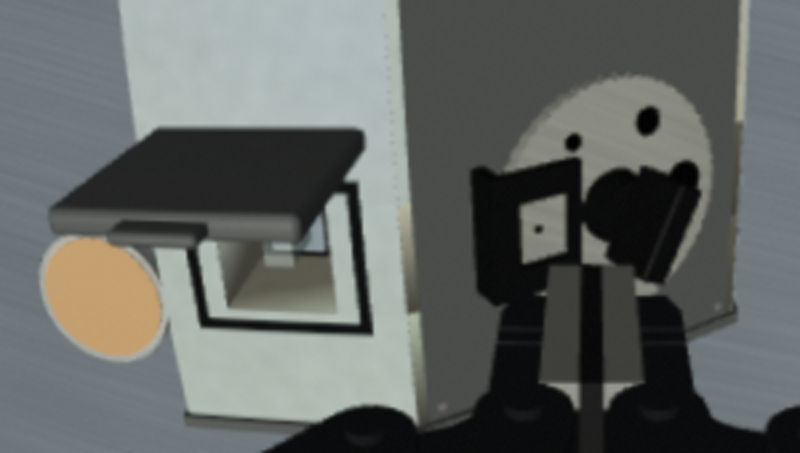

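```bash
python3 - <<'E'
from h import *
s2,d2=load('w2');s3,d3=load('w3')
from math import *
P={'tick':((261,33.8),(307,136.9)),'fine':((309.8,30.5),(358,136.9)),'win':((254.7,183.7),(304.4,285.9)),
'dot':((253.2,184.6),(302.1,285.9)),'sp2':((267.7,150.3),(314.9,252.9)),'sp3':((299.2,146.9),(343,245.4)),
'lidfree':((141.9,139.2),(212.5,281.8)),'lidhinge':((183.1,138.7),(235.8,248.8))}
yaw=1.8273;R=Ro.from_euler('z',yaw).as_matrix();t=np.array([573,88.3,0])
for k,(a,b) in P.items():
    p,g=tri(ray(d2,*a,s2),ray(d3,*b,s3)); print(k,p.round(1),round(g,1),'instr',(R.T@(p-t)).round(1))
for c,px in {'RF':(243.2,45.8),'RB':(136.7,58.5)}.items():
    p=plane(*ray(d3,*px,s3),[0,0,152],[0,0,1]);print(c,p.round(1),(R.T@(p-t)).round(1))
for c,px in {'LF':(204.4,268.7)}.items():
    p=plane(*ray(d2,*px,s2),[0,0,152],[0,0,1]);print(c,p.round(1),(R.T@(p-t)).round(1))
p=plane(*ray(d3,*(100+187/2.667,200+412/2.667),s3),[0,0,152],[0,0,1]);print('LB',p,(R.T@(p-t)).round(1))
E
```

```text
tick [658.1  71.  111.5] 0.2 instr [-38.3 -78.  111.5]
fine [671.3  22.5 118.8] 1.0 instr [-88.6 -78.4 118.8]
win [507.8  35.2 131. ] 0.6 instr [-34.8  76.6 131. ]
dot [505.7  37.1 127.4] 0.2 instr [-32.4  78.1 127.4]
sp2 [541.5  32.4 115.3] 0.2 instr [-46.1  44.6 115.3]
sp3 [551.5   3.   96.1] 0.4 instr [-77.1  42.5  96.1]
lidfree [542.  111.1 239.9] 0.4 instr [ 29.9  24.2 239.9]
lidhinge [537.7 111.5 150.3] 0.0 instr [ 31.4  28.2 150.3]
RF [729.  147.9 152. ] [  18.1 -166.   152. ]
RB [701.7 252.6 152. ] [ 126.3 -166.2  152. ]
LF [413.8  65.6 152. ] [ 18.4 159.8 152. ]
LB [386.29847912 168.47678226 152.        ] [124.9 160.3 152. ]
```

```bash
cat >> h.py <<'E'
yaw=1.829;RI=Ro.from_euler('z',yaw).as_matrix();tI=np.array([575.9,89.0,0])
def I2W(p): return RI@np.asarray(p,float)+tI
def W2I(p): return RI.T@(np.asarray(p,float)-tI)
E
python3 - <<'E'
from h import *
s2,d2=load('w2');s3,d3=load('w3')
print('tcp instr',W2I(s3['position']))
for n,px in {'boxA':(145,153.7),'boxB':(188,170.6),'boxC':(100+333/2.667,30+165/2.667)}.items(): print(n,W2I(plane(*ray(d3,*px,s3),[0,0,186],[0,0,1])).round(1))
s,c=np.sin(np.radians(35)),np.cos(np.radians(35))
n=RI@np.array([-s,0,c])
p0=I2W([-125,0,50])+9.5*n
p=W2I(plane(*ray(d2,272.6,213.2,s2),p0,n)); u=p[0]*c+p[2]*s
print('slit',p, u,p[1],'ang',np.degrees(np.arctan2(p[1]-79.8,u-9)),np.hypot(p[1]-79.8,u-9))
# disc ellipse: points on rim of the disc from w2 crop
E
```

```text
tcp instr [-54.33897908  -5.12218311 349.68780813]
boxA [102.3 -69.2 186. ]
boxB [ 61.4 -51.8 186. ]
boxC [  26.2 -116.9  186. ]
slit [-49.3766416  113.88051045 114.54940421] 25.255862146967985 113.88051045199809 ang 64.49959936728148 37.75889626048381
```

Emit:
step_arm --targets '[{"wx": 0, "wy": 0, "wz": 0, "tx": 7, "ty": -44, "tz": 0, "claw": 0}, {"wx": 0, "wy": 0, "wz": 0, "tx": 0, "ty": -44, "tz": 0, "claw": 0}, {"wx": 0, "wy": 0, "wz": 0, "tx": 0, "ty": -40, "tz": 20, "claw": 0}, {"wx": 0, "wy": 0, "wz": 0, "tx": 0, "ty": 0, "tz": 55, "claw": 0}, {"wx": 0, "wy": 0, "wz": 0, "tx": 0, "ty": 0, "tz": 50, "claw": 0}]'

```text
clock: 3.02
position: [567.3, 158.9, 225.6]
eef_rot: [3.139, -0.001, 0.255]
ft_force: [1.2, -1.3, -0.2]
gripper_width: 0.1
```

```bash
python3 -c "
from h import *
from cell import r
s=r.read_state();print(s['clock'],W2I(s['position']).round(1),s['eef_rot'],s['ft_force'].round(1))
snap('scene','s2');snap('wrist','w4')
a=cv2.imread('pics/s2.png')[170:345,270:470]; cv2.imwrite('pics/s2z.png',cv2.resize(a,(685,600),interpolation=cv2.INTER_CUBIC))
"
```

```text
3.025 [ 69.7  -9.6 225.6] [ 3.13898403e+00 -1.01388323e-03  2.54611958e-01] [ 1.2 -1.3 -0.2]
3.025 [567.3 158.9 225.6] [ 3.139e+00 -1.000e-03  2.546e-01] [ 0.112  0.443 -0.578  1.734  0.277  1.046 -1.878] [ 1.2 -1.3 -0.2] 0.055941247349363996
3.075 [563.6 156.9 218.5] [3.1393 0.0109 0.254 ] [ 0.112  0.45  -0.576  1.742  0.278  1.044 -1.879] [-3.  -2.1 -4.3] -0.21309703538734853
```

View pics/s2z.png

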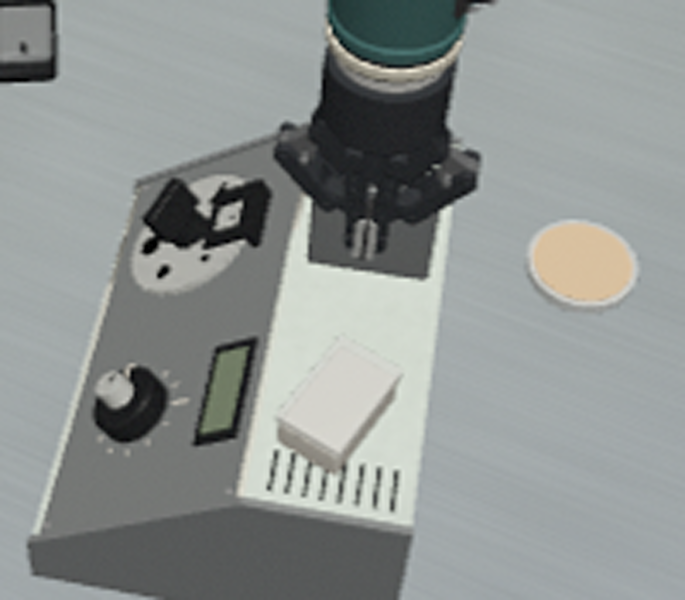

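View pics/w4.png

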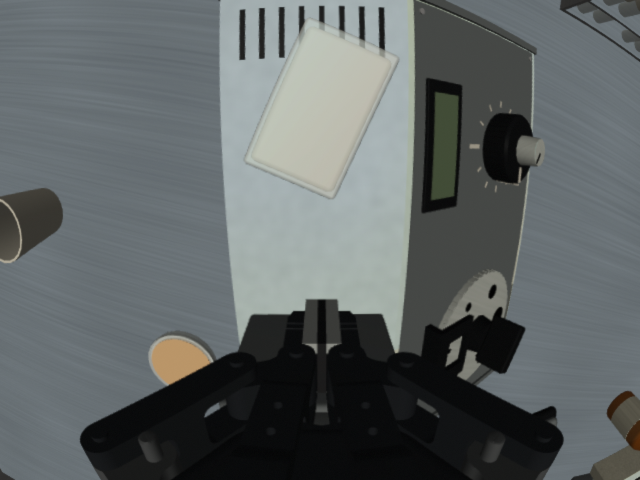

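The tip stands in front of the lid's outer face, clear of the cuvette box. Next I push the lid over.

Emit:
step_arm --targets '[{"wx": 0, "wy": 0, "wz": 0, "tx": -15, "ty": 0, "tz": 0, "claw": 0}, {"wx": 0, "wy": 0, "wz": 0, "tx": -15, "ty": 0, "tz": 0, "claw": 0}, {"wx": 0, "wy": 0, "wz": 0, "tx": -12, "ty": 0, "tz": 0, "claw": 0}, {"wx": 0, "wy": 0, "wz": 0, "tx": -10, "ty": 0, "tz": 0, "claw": 0}]'

```text
clock: 3.62
position: [517.3, 148.0, 227.7]
eef_rot: [3.141, -0.003, 0.257]
ft_force: [2.7, -0.2, 0.7]
gripper_width: -0.0
```

```bash
python3 -c "
from h import *
from cell import r
s=r.read_state();print(s['clock'],W2I(s['position']).round(1),s['eef_rot'],s['ft_force'].round(1),s['qd'].round(2))
"
```

```text
3.625 [ 72.   41.6 227.7] [ 3.14076700e+00 -2.82075955e-03  2.56534439e-01] [ 2.7 -0.2  0.7] [ 0.06 -0.12 -0.04  0.19 -0.06 -0.06  0.03]
```

Emit:
step_arm --targets '[{"wx": 0, "wy": 0, "wz": 0, "tx": -14, "ty": 0, "tz": 5, "claw": 0}, {"wx": 0, "wy": 0, "wz": 0, "tx": -14, "ty": 0, "tz": 8, "claw": 0}, {"wx": 0, "wy": 0, "wz": 0, "tx": -13, "ty": 0, "tz": 12, "claw": 0}, {"wx": 0, "wy": 0, "wz": 0, "tx": -12, "ty": 0, "tz": 13, "claw": 0}, {"wx": 0, "wy": 0, "wz": 0, "tx": -8, "ty": 0, "tz": 12, "claw": 0}]'

```text
clock: 4.25
position: [457.2, 132.4, 175.5]
eef_rot: [3.141, 0.001, 0.257]
ft_force: [1.0, -0.1, 0.7]
gripper_width: 0.1
```

Emit:
step_arm --targets '[{"wx": 0, "wy": 0, "wz": 0, "tx": -4, "ty": 0, "tz": 10, "claw": 0}, {"wx": 0, "wy": 0, "wz": 0, "tx": 0, "ty": 0, "tz": 3, "claw": 0}, {"wx": 0, "wy": 0, "wz": 0, "tx": 0, "ty": 0, "tz": 0, "claw": 0}]'

```text
clock: 4.62
position: [453.0, 131.3, 163.5]
eef_rot: [3.14, 0.004, 0.257]
ft_force: [-6.6, -2.7, 11.1]
gripper_width: 0.1
```

```bash
python3 -c "
from h import *
from cell import r
s=r.read_state();print(s['clock'],W2I(s['position']).round(1),s['eef_rot'],s['ft_force'].round(1),s['qd'].round(2))
snap('side','sd2')
a=cv2.imread('pics/sd2.png')[205:345,220:400]; cv2.imwrite('pics/sd2z.png',cv2.resize(a,(770,600),interpolation=cv2.INTER_CUBIC))
"
```

```text
4.625 [ 72.3 108.  163.5] [3.14034457 0.00417523 0.25678074] [-6.6 -2.7 11.1] [ 0. -0. -0.  0. -0. -0.  0.]
4.625 [453.  131.3 163.5] [3.1403 0.0042 0.2568] [ 0.165  0.334 -0.604  2.055  0.256  0.83  -1.902] [-6.6 -2.7 11.1] 0.05518712650621749
```

View pics/sd2z.png

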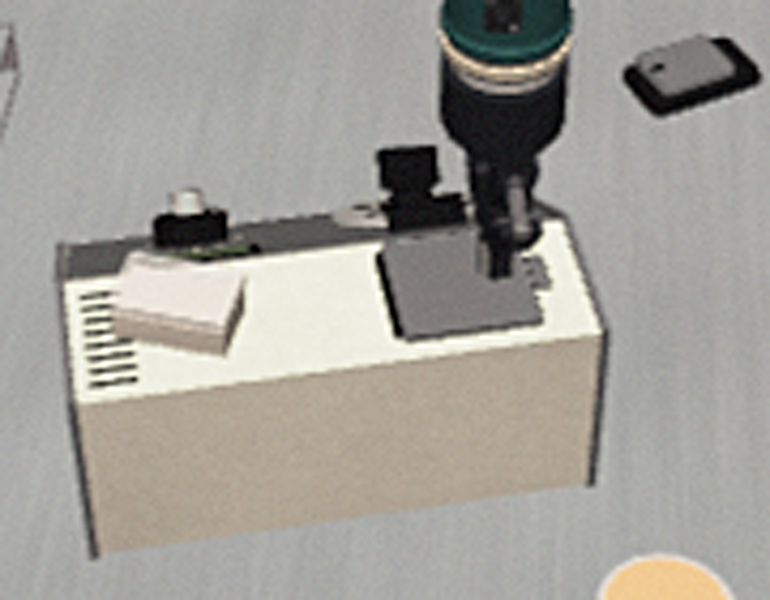

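The lid is shut flat: the tip rests at z 163.5 against an expected lid top of 163, pressing with 11 N. Next is the dial.

Emit:
step_arm --targets '[{"wx": 0, "wy": 0, "wz": 0, "tx": 0, "ty": 0, "tz": -50, "claw": 0}, {"wx": 0, "wy": 0, "wz": 0, "tx": 0, "ty": 0, "tz": -60, "claw": 0}, {"wx": 0, "wy": 0, "wz": 0, "tx": 10, "ty": 55, "tz": 0, "claw": 0}, {"wx": 0, "wy": 0, "wz": 0, "tx": 10, "ty": 55, "tz": 0, "claw": 0}, {"wx": 0, "wy": 0, "wz": 0, "tx": 8, "ty": 55, "tz": 0, "claw": 0}]'

```text
clock: 5.3
position: [524.0, -22.3, 273.3]
eef_rot: [3.141, 0.0, 0.257]
ft_force: [-0.3, 1.0, -0.6]
gripper_width: -0.0
```

Emit:
step_arm --targets '[{"wx": 0.153, "wy": 0, "wz": 0, "tx": 0, "ty": 39, "tz": 0, "claw": 0}, {"wx": 0.153, "wy": 0, "wz": 0, "tx": 0, "ty": 0, "tz": 0, "claw": 0}, {"wx": 0.153, "wy": 0, "wz": 0, "tx": 0, "ty": 0, "tz": 0, "claw": 0}, {"wx": 0.152, "wy": 0, "wz": 0, "tx": 0, "ty": 0, "tz": 0, "claw": 0}, {"wx": 0, "wy": 0, "wz": -0.18, "tx": 0, "ty": 0, "tz": 0, "claw": 40}]'

```text
clock: 5.92
position: [533.1, -61.8, 270.6]
eef_rot: [-2.534, -0.102, 0.403]
ft_force: [-0.3, 0.7, -0.3]
gripper_width: 17.0
```

Emit:
step_arm --targets '[{"wx": 0, "wy": 0, "wz": -0.18, "tx": 0, "ty": 0, "tz": 0, "claw": 40}, {"wx": 0, "wy": 0, "wz": -0.18, "tx": 0, "ty": 0, "tz": 0, "claw": 40}, {"wx": 0, "wy": 0, "wz": -0.18, "tx": 0, "ty": 0, "tz": 0, "claw": 40}, {"wx": 0, "wy": 0, "wz": -0.18, "tx": 0, "ty": 0, "tz": 0, "claw": 40}, {"wx": 0, "wy": 0, "wz": -0.18, "tx": 0, "ty": 0, "tz": 0, "claw": 40}]'

```text
clock: 6.55
position: [533.2, -58.6, 272.8]
eef_rot: [-2.825, -0.532, 1.255]
ft_force: [0.1, 0.6, -0.2]
gripper_width: 39.8
```

```bash
python3 -c "
from h import *
from cell import r
s=r.read_state();print(s['clock'],W2I(s['position']).round(1),'\n',(RI.T@pose(s)[:3,:3]).round(3),s['qpos'].round(2),s['ft_force'].round(1))
"
```

```text
6.55 [-131.8   78.9  272.8] 
 [[ 0.724 -0.383  0.574]
 [-0.468 -0.884 -0.   ]
 [ 0.508 -0.268 -0.819]] [ 0.91  0.59 -0.83  1.64 -0.14  1.32 -0.05] [ 0.1  0.6 -0.2]
```

Emit:
step_arm --targets '[{"wx": 0, "wy": 0, "wz": -0.18, "tx": 0, "ty": 0, "tz": 0, "claw": 40}, {"wx": 0, "wy": 0, "wz": -0.18, "tx": 0, "ty": 0, "tz": 0, "claw": 40}, {"wx": 0, "wy": 0, "wz": -0.18, "tx": 0, "ty": 0, "tz": 0, "claw": 40}, {"wx": 0, "wy": 0, "wz": -0.18, "tx": 0, "ty": 0, "tz": 0, "claw": 40}, {"wx": 0, "wy": 0, "wz": -0.18, "tx": 0, "ty": 0, "tz": 0, "claw": 40}]'

```text
clock: 7.18
position: [533.3, -58.7, 272.8]
eef_rot: [2.867, -0.554, 2.321]
ft_force: [-0.3, 0.0, -0.3]
gripper_width: 39.9
```

Emit:
step_arm --targets '[{"wx": 0, "wy": 0, "wz": -0.18, "tx": 0, "ty": 0, "tz": 0, "claw": 40}, {"wx": 0, "wy": 0, "wz": -0.18, "tx": 0, "ty": 0, "tz": 0, "claw": 40}, {"wx": 0, "wy": 0, "wz": -0.18, "tx": 0, "ty": 0, "tz": 0, "claw": 40}, {"wx": 0, "wy": 0, "wz": -0.15, "tx": 0, "ty": 0, "tz": 0, "claw": 40}, {"wx": 0, "wy": 0, "wz": 0, "tx": 0, "ty": 0, "tz": 0, "claw": 40}]'

```text
clock: 7.8
position: [533.3, -58.7, 272.7]
eef_rot: [2.582, -0.266, 3.001]
ft_force: [0.5, -0.4, -0.2]
gripper_width: 39.9
```

```bash
cat >> h.py <<'E'
S35,C35=np.sin(np.radians(35)),np.cos(np.radians(35))
NI=np.array([-S35,0,C35]);UI=np.array([C35,0,S35])
def deck(u,y,o): # instr point from deck coordinates
    return UI*u+NI*(112.66+o)+np.array([0,y,0])
def todeck(p): return np.array([p@UI,p[1],p@NI-112.66])
def delta(s,u,y,o,alpha=None):
    T=pose(s);d=T[:3,:3].T@(I2W(deck(u,y,o))-T[:3,3])
    x=RI.T@T[:3,0]; a=np.degrees(np.arctan2(x[1],x@UI))
    out='deck now %s alpha %.1f  zdot %.4f -> shift %s'%(todeck(W2I(T[:3,3])).round(1),a,-(RI.T@T[:3,2])@NI,d.round(1))
    if alpha is not None:
        x=RI@(np.cos(np.radians(alpha))*UI+np.sin(np.radians(alpha))*np.array([0,1,0]));z=-RI@NI
        G=np.stack([x,np.cross(z,x),z],1); out+=' rotvec %s'%Ro.from_matrix(T[:3,:3].T@G).as_rotvec().round(3)
    print(out)
E
python3 -c "
from h import *
s,d=snap('wrist','w5'); delta(s,9,79.8,100,63.5)
"
```

```text
7.8 [533.3 -58.7 272.7] [ 2.5825 -0.2657  3.0014] [ 1.111  0.814 -1.24   1.632  0.165  1.332  1.249] [ 0.5 -0.4 -0.2] 39.85044235712027
deck now [ 48.4  78.9 186.4] alpha 62.8  zdot 1.0000 -> shift [-17.2 -35.6  86.3] rotvec [ 0.002 -0.    -0.012]
```

View pics/w5.png

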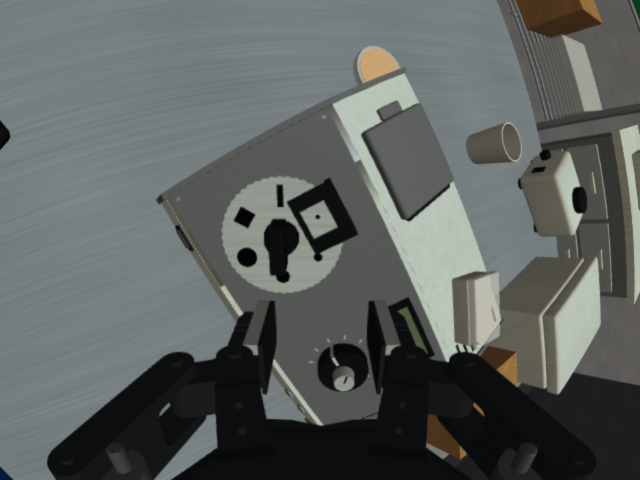

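The view down the deck normal shows the slit at (280,195), the square at (244,216), spots at (247,257) and (318,257), and the 4 mm dot in the window at (317,216).

```bash
python3 - <<'E'
from h import *
s,d=load('w5'); g=cv2.cvtColor(d['frame'],cv2.COLOR_BGR2GRAY)
m=(g<60).astype(np.uint8); m[:165]=0;m[300:]=0;m[:,:200]=0;m[:,365:]=0
k,l,st,ce=cv2.connectedComponentsWithStats(m)
n=RI@NI; p0=I2W(deck(0,0,9.5))
for i in range(1,k):
    if st[i,4]>6:
        p=todeck(W2I(plane(*ray(d,*ce[i],s),p0,n))); print(st[i],ce[i].round(1),p.round(1), 'ang',np.degrees(np.arctan2(p[1]-79.8,p[0]-9)).round(1),np.hypot(p[1]-79.8,p[0]-9).round(1))
# light disc contour
m=((g>110)&(g<190)).astype(np.uint8)
a=d['frame'][165:305,200:370]; cv2.imwrite('pics/w5z.png',cv2.resize(a,(728,600),interpolation=cv2.INTER_CUBIC))
E
```

```text
[ 288  178   70   83 2160] [324.5 216.4] [52.2 78.6  9.5] ang -1.6 43.3
[277 185   6  22 122] [279.6 195.2] [ 26.2 113.5   9.5] ang 63.0 37.9
[234 207  21  21 244] [244.  217.1] [-11.8 111.3   9.5] ang 123.4 37.7
[316 215   3   4   9] [317.1 216.3] [46.5 81.6  9.5] ang 2.8 37.5
[ 264  219   35   64 1447] [280.1 246.1] [ 3.9 72.4  9.5] ang -124.6 9.0
[237 248  20  19 285] [246.6 256.9] [-29.1  77.6   9.5] ang -176.7 38.1
```

View pics/w5z.png

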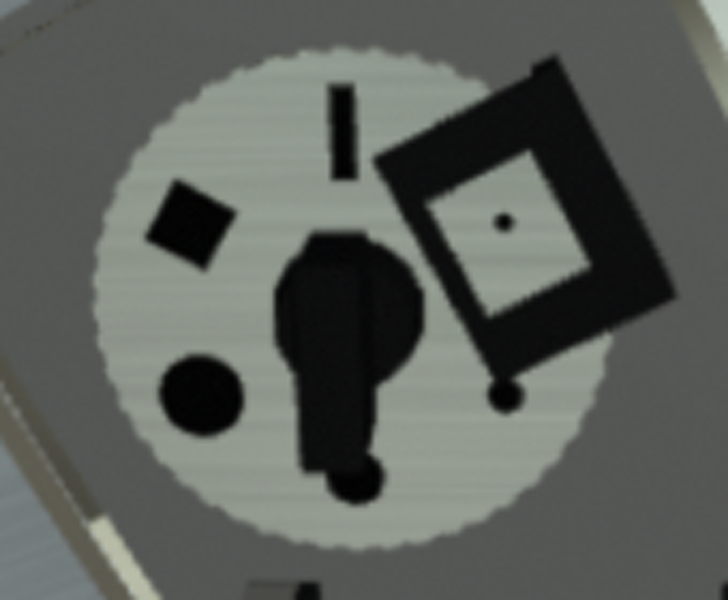

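Emit:
step_arm --targets '[{"wx": 0, "wy": 0, "wz": -0.012, "tx": -9, "ty": -18, "tz": 40, "claw": 40}, {"wx": 0, "wy": 0, "wz": 0, "tx": -8, "ty": -18, "tz": 45, "claw": 40}, {"wx": 0, "wy": 0, "wz": 0, "tx": 0, "ty": 0, "tz": 20, "claw": 40}, {"wx": 0, "wy": 0, "wz": 0, "tx": 0, "ty": 0, "tz": 0, "claw": 40}]'

```text
clock: 8.35
position: [524.4, -31.3, 163.5]
eef_rot: [2.581, -0.261, 3.013]
ft_force: [1.0, 0.5, 0.3]
gripper_width: 39.9
```

```bash
python3 -c "
from h import *
s,d=snap('wrist','w6'); delta(s,8.8,79.7,27,63.1)
"
```

```text
8.35 [524.4 -31.3 163.5] [ 2.5812 -0.261   3.0133] [ 1.052  0.913 -1.154  1.754  0.248  1.132  1.256] [1.  0.5 0.3] 39.89835171504457
deck now [ 9.3 80.5 80.4] alpha 63.5  zdot 1.0000 -> shift [-1.1 -0.1 53.4] rotvec [ 0.    -0.002  0.007]
```

View pics/w6.png

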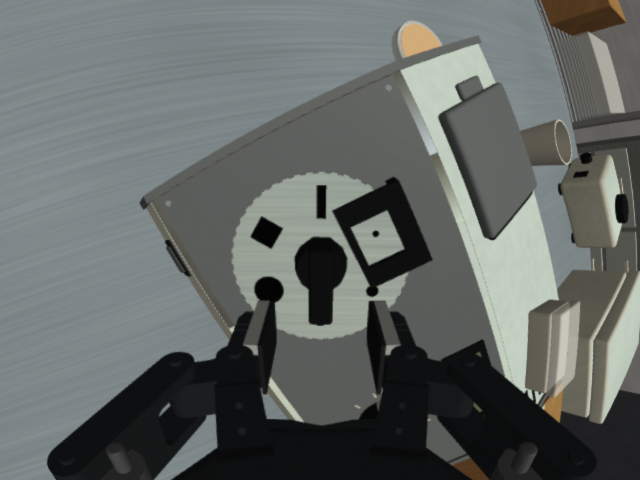

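The bar (column 320, vertical) is centred between the fingers (260 to 378). I advance and grip.

Emit:
step_arm --targets '[{"wx": 0, "wy": 0, "wz": 0.007, "tx": -1, "ty": 0, "tz": 27, "claw": 40}, {"wx": 0, "wy": 0, "wz": 0, "tx": 0, "ty": 0, "tz": 26, "claw": 40}, {"wx": 0, "wy": 0, "wz": 0, "tx": 0, "ty": 0, "tz": 0, "claw": 40}, {"wx": 0, "wy": 0, "wz": 0, "tx": 0, "ty": 0, "tz": 0, "claw": 5}, {"wx": 0, "wy": 0, "wz": 0, "tx": 0, "ty": 0, "tz": 0, "claw": 5}]' --force 30

```text
clock: 9.02
position: [519.8, -4.3, 121.8]
eef_rot: [2.584, -0.259, 3.005]
ft_force: [-0.5, -3.0, 2.9]
gripper_width: 12.5
```

Emit:
step_arm --targets '[{"wx": 0, "wy": 0, "wz": 0, "tx": 0, "ty": 0, "tz": 0, "claw": 5}]'

```text
clock: 9.15
position: [519.8, -4.3, 121.7]
eef_rot: [2.584, -0.259, 3.005]
ft_force: [-0.1, -6.0, 6.2]
gripper_width: 11.7
```

```bash
python3 -c "
from h import *
s,d=snap('wrist','w7'); delta(s,8.8,79.7,27,0)
"
```

```text
9.15 [519.8  -4.3 121.7] [ 2.5839 -0.2591  3.0046] [ 1.006  0.947 -1.117  1.808  0.278  1.026  1.226] [-0.1 -6.   6.2] 11.688866938150733
deck now [ 7.7 78.  30.5] alpha 63.1  zdot 1.0000 -> shift [2.  0.3 3.5] rotvec [0.002 0.003 1.102]
```

View pics/w7.png

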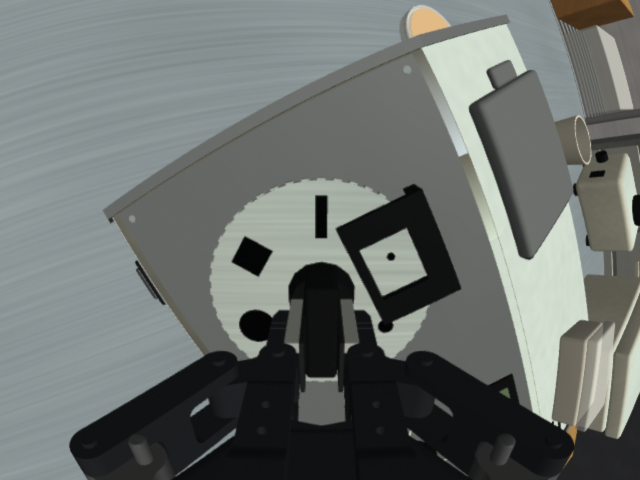

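Emit:
step_arm --targets '[{"wx": 0, "wy": 0, "wz": 0, "tx": 2, "ty": 0, "tz": -1, "claw": 5}, {"wx": 0, "wy": 0, "wz": 0.12, "tx": 0, "ty": 0, "tz": 0, "claw": 5}, {"wx": 0, "wy": 0, "wz": 0.12, "tx": 0, "ty": 0, "tz": 0, "claw": 5}, {"wx": 0, "wy": 0, "wz": 0.12, "tx": 0, "ty": 0, "tz": 0, "claw": 5}]'

```text
clock: 9.7
position: [519.5, -4.8, 121.5]
eef_rot: [2.7, -0.432, 2.664]
ft_force: [6.6, -0.8, -7.1]
gripper_width: 12.1
```

```bash
python3 -c "
from h import *
s,d=snap('wrist','w8'); delta(s,8.8,79.7,27,0)
"
```

```text
9.7 [519.5  -4.8 121.5] [ 2.6999 -0.4316  2.6635] [ 0.965  0.883 -1.029  1.814  0.178  1.001  0.951] [ 6.6 -0.8 -7.1] 12.110830250378319
deck now [ 7.2 78.5 30.6] alpha 42.3  zdot 1.0000 -> shift [2.  0.2 3.6] rotvec [0.005 0.006 0.738]
```

View pics/w8.png

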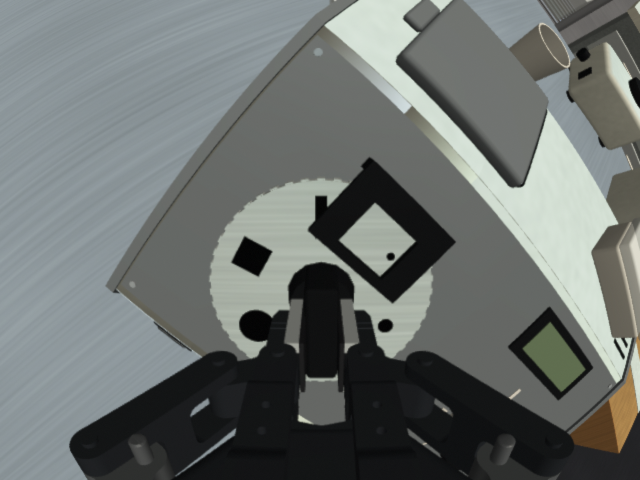

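The dial turns with the gripper: the slit at (321,207) stays in line with the fingers. I continue by 0.74 rad.

Emit:
step_arm --targets '[{"wx": 0, "wy": 0, "wz": 0.15, "tx": 0, "ty": 0, "tz": 0, "claw": 5}, {"wx": 0, "wy": 0, "wz": 0.15, "tx": 0, "ty": 0, "tz": 0, "claw": 5}, {"wx": 0, "wy": 0, "wz": 0.15, "tx": 0, "ty": 0, "tz": 0, "claw": 5}, {"wx": 0, "wy": 0, "wz": 0.15, "tx": 0, "ty": 0, "tz": 0, "claw": 5}, {"wx": 0, "wy": 0, "wz": 0.13, "tx": 0, "ty": 0, "tz": 0, "claw": 5}]'

```text
clock: 10.38
position: [518.5, -5.5, 121.2]
eef_rot: [3.132, -0.606, 1.838]
ft_force: [4.0, -5.0, -6.1]
gripper_width: 12.1
```

Emit:
step_arm --targets '[{"wx": 0, "wy": 0, "wz": 0.008, "tx": 0, "ty": 0, "tz": 0, "claw": 5}, {"wx": 0, "wy": 0, "wz": 0, "tx": 0, "ty": 0, "tz": 0, "claw": 5}]'

```text
clock: 10.62
position: [518.5, -5.5, 121.2]
eef_rot: [3.135, -0.606, 1.833]
ft_force: [4.5, -4.5, -5.4]
gripper_width: 12.2
```

```bash
python3 -c "
from h import *
s,d=snap('wrist','w9'); delta(s,8.8,79.7,27,0)
"
```

```text
10.625 [518.5  -5.5 121.2] [ 3.1347 -0.6064  1.8332] [ 0.858  0.774 -0.841  1.821 -0.016  0.985  0.386] [ 4.5 -4.5 -5.4] 12.177228762404196
deck now [ 6.7 79.7 30.6] alpha 0.2  zdot 1.0000 -> shift [ 2.1 -0.   3.6] rotvec [0.005 0.004 0.003]
```

View pics/w9.png

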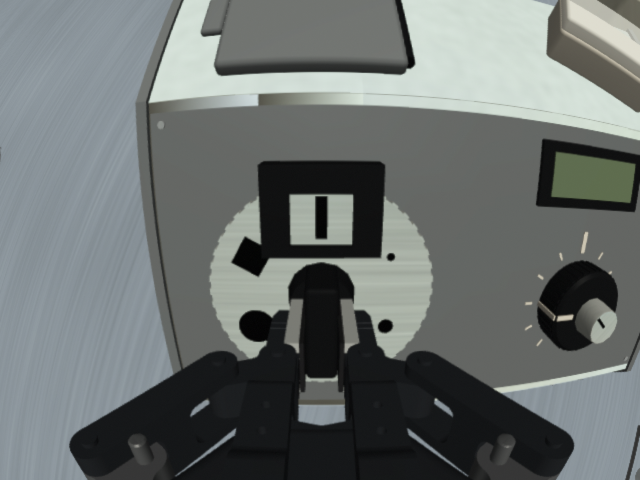

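The slit (column 321) stands mid window (290 to 352). I release and back off along the normal.

Emit:
step_arm --targets '[{"wx": 0, "wy": 0, "wz": 0, "tx": 0, "ty": 0, "tz": 0, "claw": 40}, {"wx": 0, "wy": 0, "wz": 0, "tx": 0, "ty": 0, "tz": 0, "claw": 40}, {"wx": 0, "wy": 0, "wz": 0, "tx": 0, "ty": 0, "tz": -40, "claw": 40}, {"wx": 0, "wy": 0, "wz": 0, "tx": 0, "ty": 0, "tz": -55, "claw": 75}, {"wx": 0, "wy": 0, "wz": 0, "tx": 0, "ty": 30, "tz": 0, "claw": 75}]'

```text
clock: 11.3
position: [561.6, -51.7, 202.8]
eef_rot: [3.133, -0.607, 1.831]
ft_force: [0.6, 0.1, 0.2]
gripper_width: 73.6
```

Emit:
step_arm --targets '[{"wx": 0, "wy": 0, "wz": 0, "tx": 0, "ty": 45, "tz": 0, "claw": 75}, {"wx": 0, "wy": 0, "wz": 0, "tx": -6, "ty": 45, "tz": 0, "claw": 75}, {"wx": 0, "wy": 0, "wz": 0, "tx": -6, "ty": 35, "tz": 0, "claw": 75}, {"wx": 0, "wy": 0, "wz": 0, "tx": 0, "ty": 0, "tz": 0, "claw": 75}]'

```text
clock: 11.8
position: [683.9, -22.7, 193.0]
eef_rot: [3.137, -0.613, 1.838]
ft_force: [-0.6, 0.5, 0.6]
gripper_width: 75.2
```

```bash
python3 -c "
from h import *
s2,d2=load('w2');s3,d3=load('w3')
p,g=tri(ray(d2,261,33.8,s2),ray(d3,307,136.9,s3));print('tick',todeck(W2I(p)).round(1))
p,g=tri(ray(d2,309.8,30.5,s2),ray(d3,358,136.9,s3));print('fine',todeck(W2I(p)).round(1))
s,d=snap('wrist','w10'); delta(s,-4.4,-75.2,5,0)
"
```

```text
tick [ 32.5 -74.9   0.7]
fine [ -4.5 -75.3  35.5]
11.8 [683.9 -22.7 193. ] [ 3.1368 -0.6133  1.8378] [ 0.666  0.894 -0.797  1.333  0.009  1.294  0.297] [-0.6  0.5  0.6] 75.23457279774615
deck now [ -0.4 -75.9 123.2] alpha 0.4  zdot 1.0000 -> shift [ -4.3  -0.7 118.2] rotvec [-0.    -0.002  0.007]
```

View pics/w10.png

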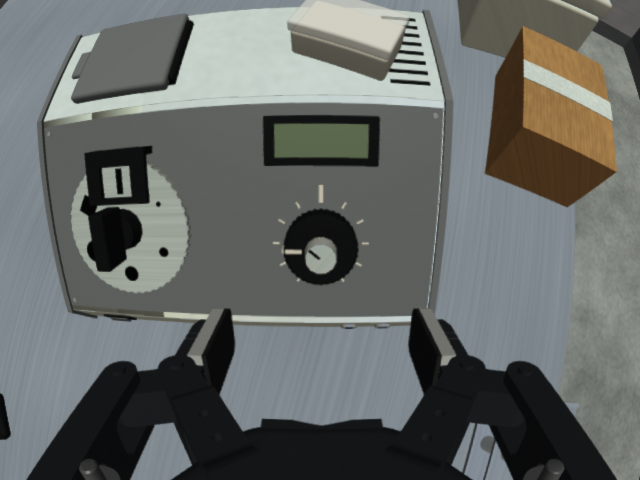

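The gain knob is at (320,250) with its pointer at about (293,252), the long tick is at (321,193), and the fine line is at (314,254). I measure the pointer angle.

```bash
python3 - <<'E'
from h import *
s,d=load('w10')
n=RI@NI
def on(px,o): return todeck(W2I(plane(*ray(d,*px,s),I2W(deck(0,0,o)),n)))
for px,o in [((321,194),0),((320.5,254),37),((302,252),21),((285.5,252),21)]:
    p=on(px,o);print(px,p.round(1),'ang',np.degrees(np.arctan2(p[1]+75.2,p[0]+4.5)).round(1),np.hypot(p[1]+75.2,p[0]+4.5).round(1))
a=d['frame'][170:300,255:385]; cv2.imwrite('pics/w10z.png',cv2.resize(a,(600,600),interpolation=cv2.INTER_CUBIC))
E
```

```text
(321, 194) [ 31.8 -75.9  -0. ] ang -1.1 36.4
(320.5, 254) [ -0.9 -75.8  37. ] ang -10.1 3.6
(302, 252) [ -5.2 -63.   21. ] ang 93.3 12.3
(285.5, 252) [ -5.3 -51.4  21. ] ang 91.9 23.8
```

View pics/w10z.png

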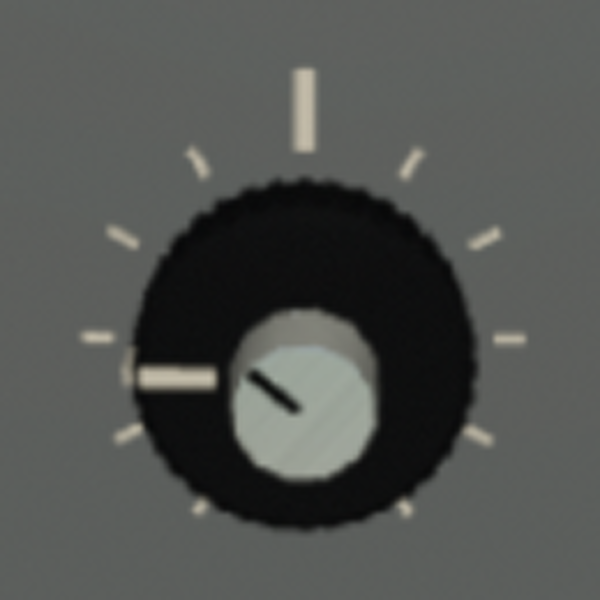

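Emit:
step_arm --targets '[{"wx": 0, "wy": 0, "wz": 0, "tx": -4, "ty": 0, "tz": 40, "claw": 75}, {"wx": 0, "wy": 0, "wz": 0, "tx": 0, "ty": 0, "tz": 35, "claw": 75}, {"wx": 0, "wy": 0, "wz": 0, "tx": 0, "ty": 0, "tz": 25, "claw": 75}, {"wx": 0, "wy": 0, "wz": 0, "tx": 0, "ty": 0, "tz": 0, "claw": 75}]'

```text
clock: 12.35
position: [666.8, 28.1, 108.4]
eef_rot: [-3.142, -0.613, 1.835]
ft_force: [0.7, 0.3, -0.4]
gripper_width: 74.9
```

```bash
python3 -c "
from h import *
s,d=snap('wrist','w11'); delta(s,-4.5,-75.4,4,0)
"
```

```text
12.35 [666.8  28.1 108.4] [-3.1416 -0.613   1.8349] [ 0.622  0.954 -0.779  1.453  0.032  1.11   0.285] [ 0.7  0.3 -0.4] 74.93126308235031
deck now [ -5.1 -72.3  23.2] alpha 0.3  zdot 1.0000 -> shift [ 0.5  3.2 19.2] rotvec [-0.003 -0.002  0.005]
```

View pics/w11.png

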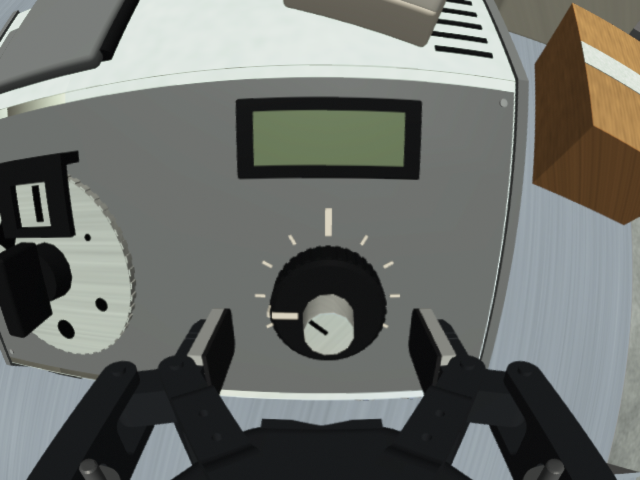

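Emit:
step_arm --targets '[{"wx": 0, "wy": 0, "wz": 0, "tx": 0, "ty": 3, "tz": 0, "claw": 75}, {"wx": 0, "wy": 0, "wz": 0, "tx": 0, "ty": 0, "tz": 10, "claw": 75}, {"wx": 0, "wy": 0, "wz": 0, "tx": 0, "ty": 0, "tz": 9, "claw": 75}, {"wx": 0, "wy": 0, "wz": 0, "tx": 0, "ty": 0, "tz": 0, "claw": 75}]' --force 30

```text
clock: 12.9
position: [668.5, 39.3, 93.0]
eef_rot: [3.139, -0.612, 1.835]
ft_force: [-0.2, -0.5, 0.6]
gripper_width: 74.9
```

```bash
python3 -c "
from h import *
s,d=snap('wrist','w12'); delta(s,-4.5,-75.4,4,0)
"
```

```text
12.9 [668.5  39.3  93. ] [ 3.1391 -0.6119  1.8353] [ 0.605  0.971 -0.773  1.46   0.037  1.079  0.279] [-0.2 -0.5  0.6] 74.94115810791406
deck now [ -5.4 -76.9   4.6] alpha 0.3  zdot 1.0000 -> shift [ 0.9 -1.4  0.6] rotvec [-0.001 -0.001  0.005]
```

View pics/w12.png

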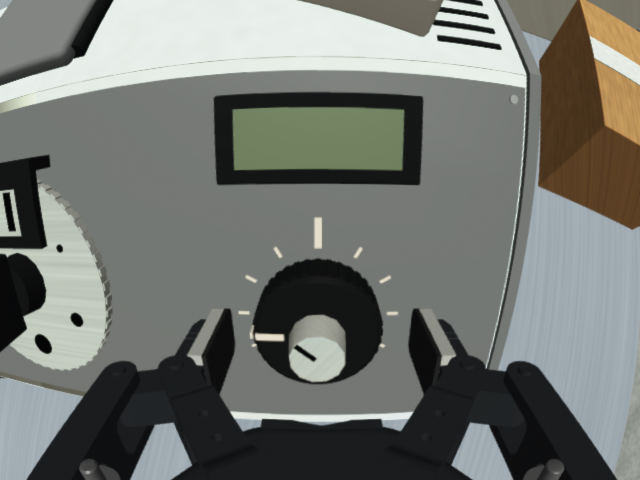

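Emit:
step_arm --targets '[{"wx": 0, "wy": 0, "wz": 0, "tx": 1, "ty": -1.3, "tz": 0, "claw": 75}, {"wx": 0, "wy": 0, "wz": 0, "tx": 0, "ty": 0, "tz": 0, "claw": 45}, {"wx": 0, "wy": 0, "wz": 0, "tx": 0, "ty": 0, "tz": 0, "claw": 45}, {"wx": 0, "wy": 0, "wz": 0, "tx": 0, "ty": 0, "tz": 0, "claw": 45}]' --force 30

```text
clock: 13.45
position: [667.1, 38.3, 95.0]
eef_rot: [3.14, -0.611, 1.835]
ft_force: [-4.4, -3.1, 4.3]
gripper_width: 50.7
```

```bash
python3 -c "
from h import *
s,d=snap('wrist','w13'); delta(s,-4.5,-75.4,4,0)
"
```

```text
13.45 [667.1  38.3  95. ] [ 3.1395 -0.6109  1.8347] [ 0.608  0.967 -0.774  1.463  0.036  1.08   0.279] [-4.4 -3.1  4.3] 50.67751334122835
deck now [ -4.8 -75.3   6.6] alpha 0.3  zdot 1.0000 -> shift [0.3 0.1 2.6] rotvec [-0.001 -0.     0.005]
```

View pics/w13.png

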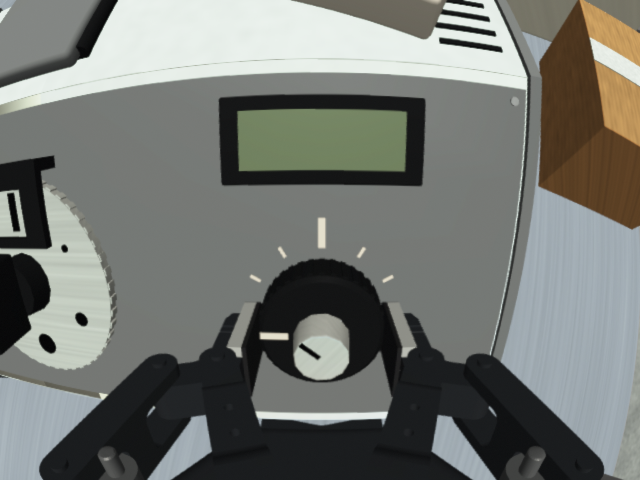

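The ring is gripped at 50.7 mm opening, with the fine knob free between the fingers. I turn the first half.

Emit:
step_arm --targets '[{"wx": 0, "wy": 0, "wz": 0.15, "tx": 0, "ty": 0, "tz": 0, "claw": 45}, {"wx": 0, "wy": 0, "wz": 0.15, "tx": 0, "ty": 0, "tz": 0, "claw": 45}, {"wx": 0, "wy": 0, "wz": 0.15, "tx": 0, "ty": 0, "tz": 0, "claw": 45}, {"wx": 0, "wy": 0, "wz": 0.15, "tx": 0, "ty": 0, "tz": 0, "claw": 45}]'

```text
clock: 14.0
position: [667.4, 38.3, 95.0]
eef_rot: [-2.765, -0.493, 1.133]
ft_force: [-3.8, -2.3, 3.0]
gripper_width: 51.0
```

```bash
python3 -c "
from h import *
s,d=snap('wrist','w14'); delta(s,-4.5,-75.4,4,-91.7)
"
```

```text
14.0 [667.4  38.3  95. ] [-2.7648 -0.493   1.1332] [ 0.528  0.911 -0.625  1.469 -0.108  1.078 -0.221] [-3.8 -2.3  3. ] 50.980811972511304
deck now [ -4.8 -75.5   6.6] alpha -34.4  zdot 1.0000 -> shift [ 0.2 -0.3  2.6] rotvec [-0.  0.  1.]
```

View pics/w14.png

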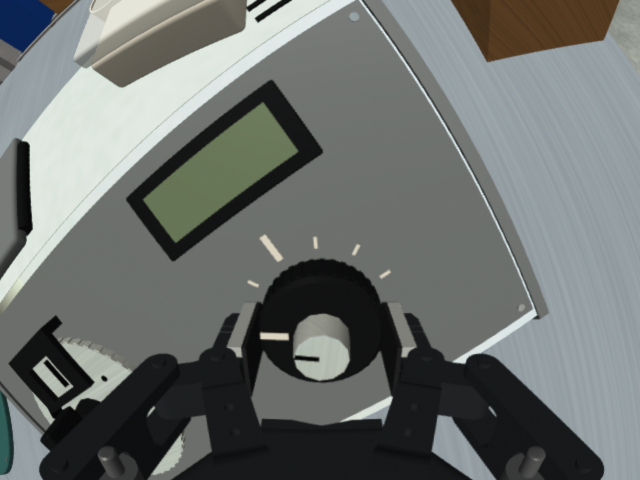

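The ring follows the gripper and the fine line stays put in the world. I turn the remaining 1.0 rad.

Emit:
step_arm --targets '[{"wx": 0, "wy": 0, "wz": 0.16, "tx": 0, "ty": 0, "tz": 0, "claw": 45}, {"wx": 0, "wy": 0, "wz": 0.16, "tx": 0, "ty": 0, "tz": 0, "claw": 45}, {"wx": 0, "wy": 0, "wz": 0.16, "tx": 0, "ty": 0, "tz": 0, "claw": 45}, {"wx": 0, "wy": 0, "wz": 0.16, "tx": 0, "ty": 0, "tz": 0, "claw": 45}, {"wx": 0, "wy": 0, "wz": 0.16, "tx": 0, "ty": 0, "tz": 0, "claw": 45}]'

```text
clock: 14.68
position: [667.7, 38.2, 94.8]
eef_rot: [-2.538, -0.099, 0.4]
ft_force: [-2.6, -3.6, 3.9]
gripper_width: 50.8
```

Emit:
step_arm --targets '[{"wx": 0, "wy": 0, "wz": 0.12, "tx": 0, "ty": 0, "tz": 0, "claw": 45}, {"wx": 0, "wy": 0, "wz": 0.08, "tx": 0, "ty": 0, "tz": 0, "claw": 45}, {"wx": 0, "wy": 0, "wz": 0, "tx": 0, "ty": 0, "tz": 0, "claw": 45}]'

```text
clock: 15.05
position: [667.8, 38.1, 94.7]
eef_rot: [-2.532, 0.012, 0.24]
ft_force: [-3.4, -4.2, 4.7]
gripper_width: 50.8
```

```bash
python3 -c "
from h import *
s,d=snap('wrist','w15'); delta(s,-4.5,-75.4,4,-91.7)
n=RI@NI
def on(px,o): return todeck(W2I(plane(*ray(d,*px,s),I2W(deck(0,0,o)),n)))
"
```

```text
15.05 [667.8  38.1  94.7] [-2.5316  0.0123  0.2397] [ 0.385  0.846 -0.382  1.481 -0.322  1.099 -1.059] [-3.4 -4.2  4.7] 50.78812681805937
deck now [ -5.2 -75.9   6.6] alpha -91.3  zdot 1.0000 -> shift [-0.5 -0.7  2.6] rotvec [ 0.001 -0.     0.007]
```

View pics/w15.png

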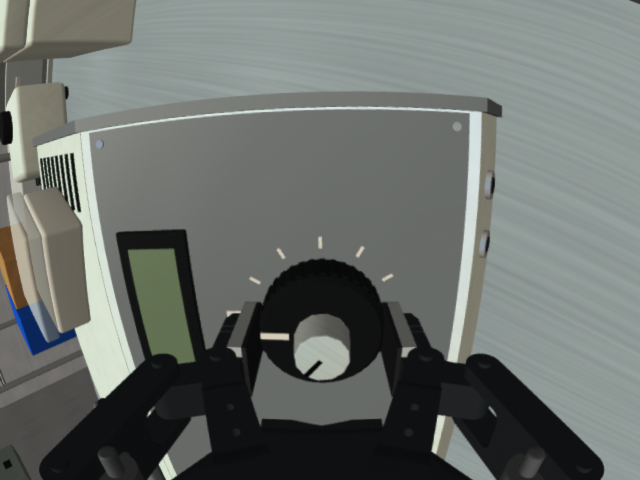

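Emit:
step_arm --targets '[{"wx": 0, "wy": 0, "wz": 0, "tx": 0, "ty": 0, "tz": 0, "claw": 75}, {"wx": 0, "wy": 0, "wz": 0, "tx": 0, "ty": 0, "tz": 0, "claw": 75}, {"wx": 0, "wy": 0, "wz": 0, "tx": 0, "ty": 0, "tz": -30, "claw": 75}, {"wx": 0, "wy": 0, "wz": 0, "tx": 0, "ty": 0, "tz": -50, "claw": 75}, {"wx": 0, "wy": 0, "wz": 0, "tx": 0, "ty": 0, "tz": -45, "claw": 75}]'

```text
clock: 15.72
position: [686.6, -30.8, 197.8]
eef_rot: [-2.531, 0.012, 0.239]
ft_force: [0.8, 0.1, -0.4]
gripper_width: 75.1
```

Emit:
step_arm --targets '[{"wx": 0, "wy": 0, "wz": 0, "tx": -45, "ty": 0, "tz": -20, "claw": 75}, {"wx": 0, "wy": 0, "wz": 0, "tx": -45, "ty": 0, "tz": -20, "claw": 75}, {"wx": 0, "wy": 0, "wz": 0, "tx": 0, "ty": 0, "tz": 0, "claw": 75}]'

```text
clock: 16.1
position: [603.5, -76.9, 231.9]
eef_rot: [-2.534, 0.012, 0.234]
ft_force: [0.4, -0.2, -0.2]
gripper_width: 75.0
```

```bash
python3 -c "
from h import *
s,d=snap('wrist','w16'); delta(s,-4.5,-75.4,4,-91.7)
snap('side','sd3');snap('scene','s3')
"
```

```text
16.1 [603.5 -76.9 231.9] [-2.5338  0.0122  0.2341] [ 0.571  0.633 -0.375  1.508 -0.321  1.346 -0.989] [ 0.4 -0.2 -0.2] 75.00508119317078
deck now [ -4.1  15.7 173.4] alpha -91.5  zdot 1.0000 -> shift [ 90.4  -2.5 169.7] rotvec [ 0.003 -0.004  0.003]
16.15 [604.4 -75.  231.5] [-2.5322  0.0116  0.2359] [ 0.569  0.635 -0.377  1.507 -0.321  1.345 -0.989] [1.2 0.5 0.1] 75.06849651877644
16.2 [604.9 -73.7 231. ] [-2.531   0.0117  0.2378] [ 0.567  0.636 -0.377  1.506 -0.322  1.345 -0.989] [-0.2 -0.7 -0.3] 74.99593699916483
```

View pics/w16.png

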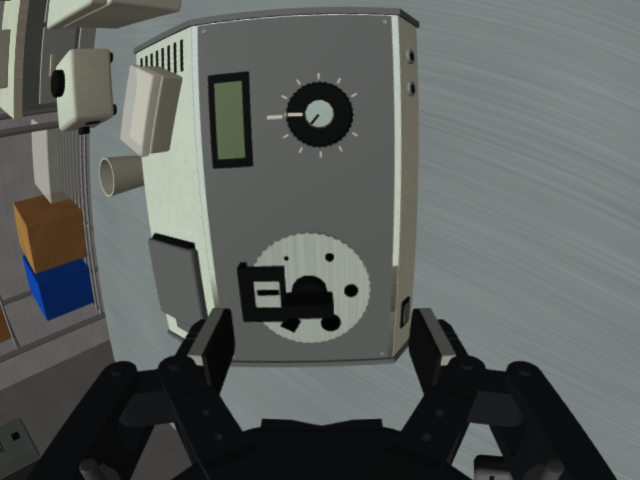

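View pics/sd3.png

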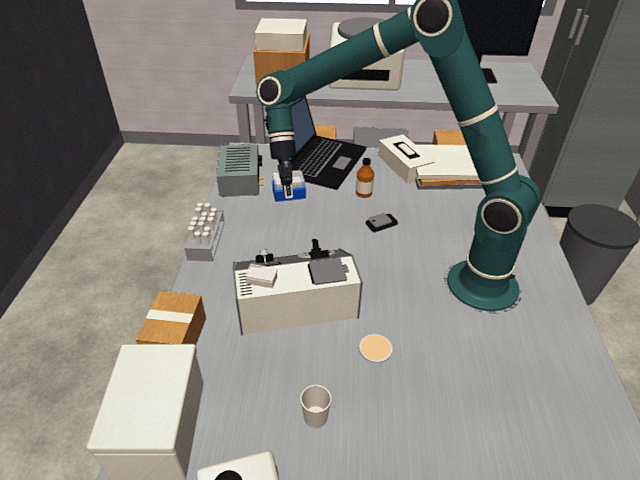

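The lid is flat, the slit sits in the window at (268,293), and the pointer (292,114) lines up with the tick (275,117). I check these numerically.

```bash
python3 - <<'E'
from h import *
n=RI@NI
def chk(tag,pts):
    s,d=load(tag); g=cv2.cvtColor(d['frame'],cv2.COLOR_BGR2GRAY)
    for nm,px,o,c in pts:
        p=todeck(W2I(plane(*ray(d,*px,s),I2W(deck(0,0,o)),n)));v=p[:2]-c
        print(tag,nm,p.round(1),np.degrees(np.arctan2(v[1],v[0])).round(1),np.hypot(*v).round(1))
k=np.array([-4.5,-75.4]);dl=np.array([8.8,79.7])
chk('w16',[('tick',(275,117.5),0,k),('ptr',(294,114.5),21,k),('slit',(268,293),9.5,dl)])
s,d=load('w16')
a=d['frame'][60:170,250:370]; cv2.imwrite('pics/w16z.png',cv2.resize(a,(654,600),interpolation=cv2.INTER_CUBIC))
a=d['frame'][220:350,225:375]; cv2.imwrite('pics/w16y.png',cv2.resize(a,(690,600),interpolation=cv2.INTER_CUBIC))
E
```

```text
w16 tick [ 31.8 -74.9   0. ] 0.8 36.3
w16 ptr [ 14.4 -75.9  21. ] -1.5 18.9
w16 slit [46.1 79.8  9.5] 0.2 37.3
```

View pics/w16z.png

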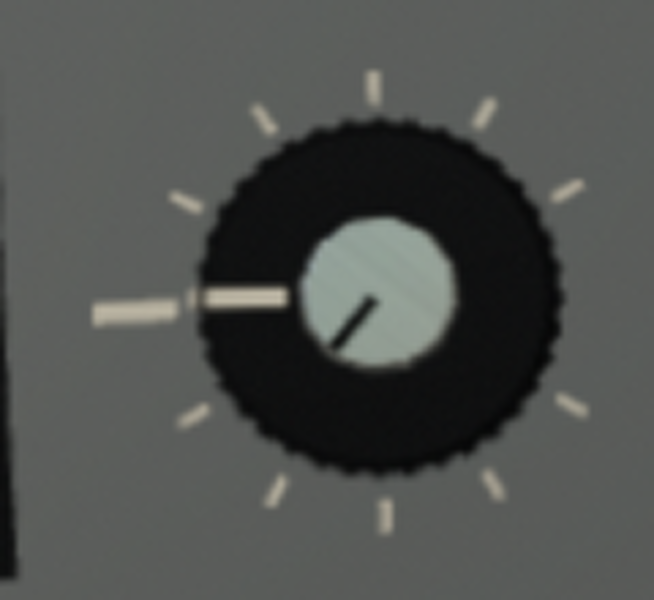

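View pics/w16y.png

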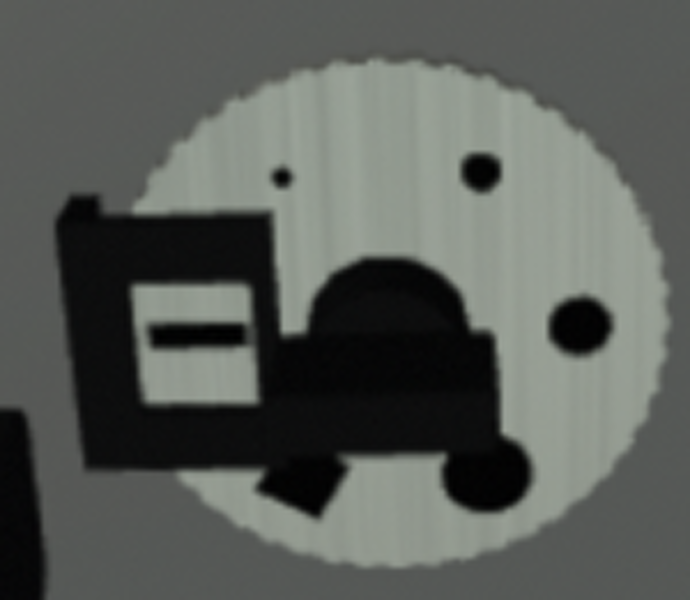

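```bash
python3 -c "
from cell import ticket,r
print(r.read_state()['clock'],ticket.sign_off())"
```

```text
the job is handed in; nothing more can be done
16.25 None
```

I shut the sample lid, turned the aperture dial to the slit, and then turned the coarse gain ring to the long tick. I handed the job in at 16.25 s with the gripper clear of everything.

- **Lid:** the fingertip came down flat on the lid's top at z 163.5 mm (163 expected), pressing with about 11 N. The later side picture still shows it flat.
- **Dial:** I gripped the bar and turned it 63° clockwise. The last wrist picture puts the slit symbol 0.2° from the middle of the window.
- **Gain ring:** I turned it 91° clockwise, only after the lid and dial were done. The pointer measures about 2° clockwise of the long tick, up to 3° by eye, against a limit of 7°.
- **Fine knob:** its line read about 53° before and about 49° after. The two pictures were taken at different slants, so that difference is within what I can read. The limit is about 15°.
- **Bystanders:** none of the moves touched them. In the last pictures they looked to be where they started, though I did not measure them.

**Disagreements:**
- When I gripped the dial's bar, the tool stood 30.5 mm out from the deck instead of the 27 mm I aimed for. The grip held all the same.
- The first three move calls were refused because their rows left out some fields.

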